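# Set a spring-return rim latch to hold-back

### The job

On the bench are two rim latches on plywood boards. Take the one with the straight bar handle and put it on hold-back: turn the handle clockwise (seen from above) against its spring until the bar has swung right past the small upright post on the case, keep it there, push the handle fully down so that the post catches the bar, then let go: the bolt must stay drawn in. Leave the other latch, with the round knob, alone.

Things in the scene. Friction and masses are not known exactly. Their poses are not given: they have to be found in the camera images.
- handle_grip (a point): Centre of the steel bar handle of the latch to be set: bar 80 x 14 mm, 26 mm high, on a 12 mm spindle; this point is 88 mm above the worktop while raised, as at the start (underside 75 mm). x lies along the bar, z up; it turns and sinks with the bar about the vertical axis through it. Grip the middle of the bar across its 14 mm.
- latch: The latch that carries the bar handle, fixed: plywood board 150 x 120 x 15 mm, grey case 96 x 74 mm, cover 43 mm above the worktop (28 mm collar round the spindle up to 48 mm). Origin at the centre of the board's underside, x along its length and along the bar at rest. A brass bolt sticks 16 mm out at the +y side and draws in as the handle turns.
- catch_post (a point): Top centre of the fixed steel catch post on the same case: 8 mm across, top 70 mm above the worktop, 34 mm from the turning axis, 41 degrees clockwise (from above) of the bar's +x end at rest. The raised bar passes 5 mm above it; fully down it overlaps it by 9 mm. A bar lowered between about 22 and 60 degrees of turn lands on the post and does not latch.
- handle_turn (a joint): Turn of the bar handle in rad, 0 at rest, growing clockwise seen from above, stop at 1.6. A torsion spring drives it back to 0 (0.03 N m at rest, rising to about 0.11 N m at 1.3). The bar clears the post beyond 1.05; 1.33 is the middle of the room for lowering it. When latched and let go it springs back against the post and stays at about 1.05.
- handle_press (a joint): How far the bar handle is pushed down, in m: 0 raised, 0.014 fully down. It slides with about 2.5 N of friction, without a spring, and stays at the height where it is left.
- plain_latch: The other latch, to be left alone: fixed, same board and case, but with a round knob 46 mm across (top 101 mm above the worktop) and no post. Origin at the centre of the board's underside, x along the board's length.

How it is judged:
On the way:
1. the bar handle is turned past the post against its spring while still raised (value of joint handle_turn above 1 rad and value of joint handle_press below 0.006 m), for 0.1 s.
At the end, for the whole second after the job is handed in: The bar handle, let go, is pushed down by more than 9 mm (of 14) and is held by the post at a turn of more than 0.95 rad (54 degrees), so that the bolt stays drawn in (value of joint handle_turn above 0.95 rad and value of joint handle_press above 0.009 m); the robot touches nothing.
It fails at once if the latch with the round knob is pushed or gripped (more than 5 N) (contact force between any of the fingers, the arm and plain_latch above 5 N).
It also fails if it takes over 32 s, if anything falls off the work surface, if the arm or the gripper's body presses on something with over 40 N, if the wrist force passes 120 N, or if a joint passes its speed limit or range.

### The arm

A 7-joint arm with a two-finger parallel gripper is mounted at the origin on a cart in front of the work surface, level with it; the furniture and walls round the work are solid. World frame = base frame: x ahead of the robot, y to its left, z up, the work surface at z = 0. Lengths are in m, angles in rad, forces in N, time in s.
With the tool pointing down it reaches from about 0.425 to 0.925 m from the base axis. Payload 6.8 kg.
Tool frame: the origin (TCP) lies on the centre line of the jaws, within the pads' length; the fingertips stand bot.tip_reach ahead of it and the grasp point (between the pads) lies 3 mm ahead of it (bot.tip_reach is the distance from the TCP to the fingertips, in m); z points along the fingers, y is the line along which they close (so a half turn about z gives the same grasp; the last joint's range is limited). The gripper opens to 85 mm and grips with 20 to 120 N. Pads are 22 mm wide; open, the fingers measure 114 mm over their backs; the gripper's body (76 mm by 85 mm) begins 54 mm behind the grasp point. The pads swing forward as they close: fully open they stand 13 mm farther back than shut.
Start: joints at [1.084, 0.477, 0.022, 1.555, -0.011, 1.109, -0.083], TCP at [0.25, -0.627, 0.253] pointing down, gripper open.
Joint ranges: [-2.96, 2.96], [-0.34, 2.1], [-1.41, 1.46], [0.24, 2.44], [-1.37, 4.51], [0.17, 1.92], [-2.96, 2.96]. Speed limits (rad/s): [2.39, 2.39, 3.14, 3.14, 3.14, 3.14, 3.14].

### API

Orientations are given as a unit quaternion [w, x, y, z].
In Python, from station import bot gives the robot as it stands.
- The arm moves only by the tool jog_arm, never from a script. Its argument "deltas" is a list of rows, each a list of 7 numbers: the shift along the world's x, y, z in m, then the turn, a rotation vector about the world's x, y, z in rad, then the opening, from 0 (shut) to 1 (fully open). In form: [[x, y, z, rx, ry, rz, grip], ...]. A call has 1 to 10 rows; each row shifts and turns the commanded pose from where the row before left it; what a row does not reach is not made up. A row lasts 1/10 s, in which the tool goes at most 50 mm and 8.59 degrees, less where a joint would pass 70% of its speed; a pose out of reach is approached as far as the arm can. A call with a gripper value outside its range is refused whole. The fingers move at their own pace and stop on an object; "newtons" is the grip in N (left out, the last holds). Time passes only in rows, so rows that do not move let the fingers close. It gives the time, the measured TCP pose, the force, the opening and the grip force at its end, in the units of the state.
- bot.get_obs(): the state, without advancing time (a new reading comes with each control period).
- bot.read_camera(name): name is "scene" or "top" or "wrist"; returns a dict with "img" (420x560x3 uint8, red, green, blue), "K" (3x3 intrinsics, pixels), "eye" and "attitude" of the camera in the world. Camera axes: x right, y down, z forward; pixel columns grow to the right and rows downward; lengths in m; the calibration is good to about 2 mm. A picture is of the moment at which its call begins. There is no depth.
- bot.hand_in(): hands the job in; it is judged then, once.
The state is a dict: "t": time; "q": joint angles; "joint_vel": joint speeds; "joint_torque": joint torques, N m; "eef_pos": TCP position; "tool_rot": TCP orientation; "contact_force": force on the tool from outside, world axes, zero at the start; "torque": the same for the moment, N m; "gripper_width": opening from 0.0 (shut) to 1.0 (fully open); "grasp_force": force on a finger pad.
Only numpy, scipy, OpenCV 4.12 (cv2) and the standard library are available. Lean on these libraries where they do the work, as an engineer would, in place of code of your own. Each camera call takes 0.05 s, during which the arm holds its last target. There are 200 camera calls.

## Working session

There is one attempt and no reset: what is moved stays moved. The work goes in short steps, Python scripts to look and compute and a tool call to move; the robot and the scene stay as the last step left them, time stands still between calls to the robot, and variables do not carry over. Pictures are saved under pics/ and viewed, at most 10 in all, crops included, and the job is handed in when it is done.

Besides the shell and the picture viewer there is one more tool, called after "Emit:" as name(argument=value, ...) on one line, values as JSON. jog_arm: Moves the arm, as the interface text tells. Its arguments: {"type":"object","properties":{"deltas":{"type":"array"},"newtons":{"type":"number"}},"required":["deltas"]}

```bash
ls; mkdir -p pics; python3 - <<'E'
from station import bot
import cv2
o=bot.get_obs();print(o['eef_pos'],o['tool_rot'],bot.tip_reach,o['t'])
for n in("scene","top"):
    c=bot.read_camera(n);cv2.imwrite(f"pics/{n}0.png",c['img'][:,:,::-1]);print(n,c['K'].tolist(),c['eye'],c['attitude'])
E
```

```text
pics
[ 0.24939804 -0.62663868  0.25229448] [-9.01780157e-04  9.82115579e-01  1.88276718e-01 -2.32455474e-04] 0.022 0.0
scene [[531.3393610901028, 0.0, 284.2173234479172], [0.0, 531.3393610901028, 210.50408513914698], [0.0, 0.0, 1.0]] [-0.12442582  0.70604347  0.74292793] [ 0.17314399 -0.31511462  0.82733101 -0.43156383]
top [[448.48526643167327, 0.0, 272.5378954586508], [0.0, 448.48526643167327, 214.9998815000004], [0.0, 0.0, 1.0]] [0.33974081 0.00757437 0.99263519] [ 0.07153508 -0.6619076   0.74210295 -0.07774486]
```

View pics/top0.png

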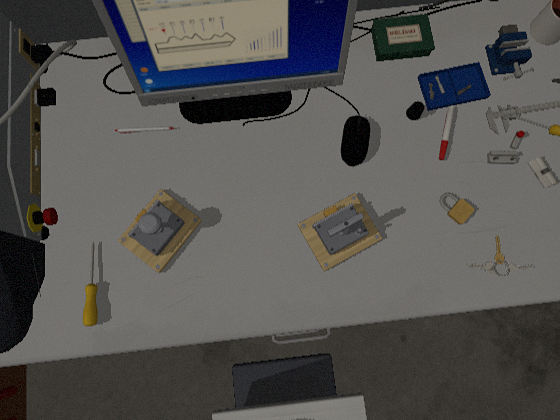

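View pics/scene0.png

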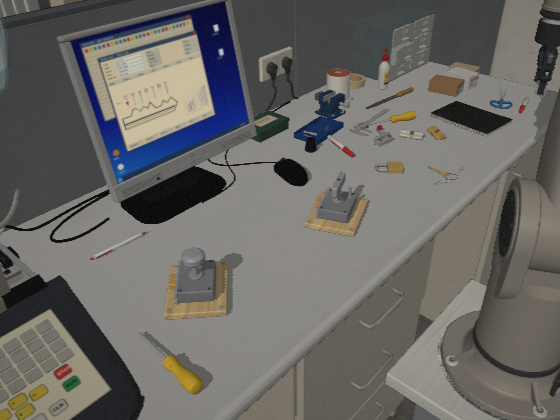

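The top view shows the bar latch at about (341,231) and the knob latch at (159,230). In the scene view they are at (338,205) and (197,280). Next I'll enlarge the bar latch in both views.

```bash
cat >h.py <<'E'
import numpy as np,cv2
from scipy.spatial.transform import Rotation as R
def ray(c,uv):
    q=np.array(c['attitude']);d=np.linalg.inv(c['K'])@[*uv,1.]
    return np.array(c['eye']),R.from_quat(q[[1,2,3,0]]).apply(d/np.linalg.norm(d))
def onz(c,uv,z):
    e,d=ray(c,uv);return e+d*(z-e[2])/d[2]
def tri(c1,u1,c2,u2):
    e,d=ray(c1,u1);f,g=ray(c2,u2)
    s=np.linalg.lstsq(np.c_[d,-g],f-e,rcond=None)[0]
    a,b=e+s[0]*d,f+s[1]*g;return (a+b)/2,np.linalg.norm(a-b)
E
python3 - <<'E'
import cv2,numpy as np
t=cv2.imread("pics/top0.png")[185:280,295:390];s=cv2.imread("pics/scene0.png")[165:240,300:375]
f=lambda i,n:cv2.resize(i,(n,n),interpolation=cv2.INTER_CUBIC)
o=np.hstack([f(t,400),f(s,400)]);cv2.imwrite("pics/crop0.png",cv2.convertScaleAbs(o,alpha=1.4))
E
```

```text
(no output)
```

View pics/crop0.png

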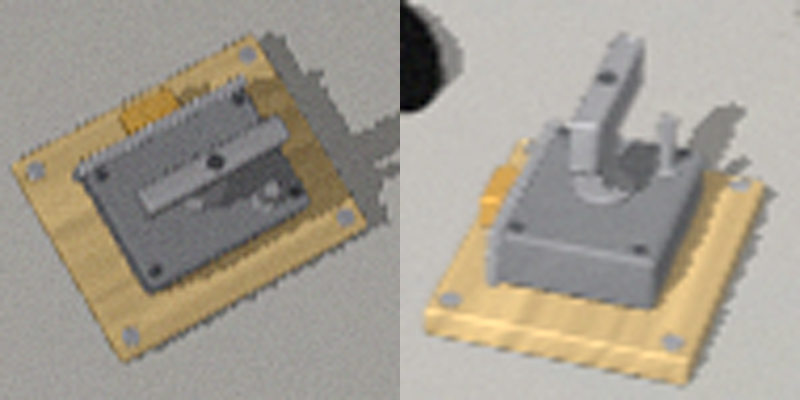

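The crop shows the dark dot at the bar's top centre at top px (346,223.5) and scene px (338.6,179.6). The post is at top (358.7,229.7) and scene (350,187.5). The bolt is on the upper-left side, and the bar's +x end points right in the top view.

```bash
cat >m.py <<'E'
from station import bot
from h import *
T=bot.read_camera("top");S=bot.read_camera("scene")
def dot(c,u,r=4):
    g=cv2.cvtColor(c['img'],cv2.COLOR_RGB2GRAY).astype(float);x,y=map(int,np.round(u))
    w=g[y-r:y+r+1,x-r:x+r+1];w=np.clip(np.median(w)-25-w,0,None);Y,X=np.mgrid[y-r:y+r+1,x-r:x+r+1]
    return (X*w).sum()/w.sum(),(Y*w).sum()/w.sum()
a,b=dot(T,(346,223.3),2),dot(S,(338.5,179.5),2);print(a,b,tri(T,a,S,b))
print('dot at z.101',onz(T,a,.101),onz(S,b,.101))
print('post',tri(T,(358.7,229.6),S,(350.2,187.5)))
L,Rr=onz(T,(329.4,233),.101),onz(T,(362,216.3),.101);d=Rr-L;print('ends',L,Rr,np.degrees(np.arctan2(d[1],d[0])),np.linalg.norm(d))
hsv=cv2.cvtColor(T['img'],cv2.COLOR_RGB2HSV)
m=cv2.inRange(hsv,(10,60,40),(30,255,255));m[:, :295]=0;m[:,390:]=0;m[:185]=0;m[280:]=0
p=cv2.findNonZero(m);bx=cv2.boxPoints(cv2.minAreaRect(p));q=np.array([onz(T,k,.015) for k in bx]);print(q[:,:2],q.mean(0))
for i in range(4):
    d=q[(i+1)%4]-q[i];print(np.linalg.norm(d),np.degrees(np.arctan2(d[1],d[0])))
E
python3 m.py
```

```text
(np.float64(346.3529411764706), np.float64(222.8235294117647)) (np.float64(338.2168674698795), np.float64(179.14457831325302)) (array([ 0.49846219, -0.15743616,  0.10000502]), np.float64(0.002463973288292097))
dot at z.101 [ 0.49726271 -0.15793884  0.101     ] [ 0.49855995 -0.15547125  0.101     ]
post (array([ 0.48573496, -0.1876187 ,  0.0681214 ]), np.float64(0.00021501165520422476))
ends [ 0.48048022 -0.12092589  0.101     ] [ 0.50699683 -0.19148754  0.101     ] -69.40410458077841 0.07537954483705668
[[ 0.52287836 -0.06381601]
 [ 0.58272877 -0.20615241]
 [ 0.46866051 -0.24749434]
 [ 0.41185612 -0.10772892]] [ 0.49653094 -0.15629792  0.015     ]
0.15440765498940634 -67.19394696941853
0.12132898928091512 -160.07789159228463
0.1508678569554522 112.11813574456606
0.11939130137507911 21.580411031797077
```

Emit:
jog_arm(deltas=[[0.0124,0.0235,0,0,0,0.0781,1],[0.0124,0.0235,0,0,0,0.0781,1],[0.0124,0.0235,0,0,0,0.0781,1],[0.0124,0.0235,0,0,0,0.0781,1],[0.0124,0.0235,0,0,0,0.0781,1],[0.0124,0.0235,0,0,0,0.0781,1],[0.0124,0.0235,0,0,0,0.0781,1],[0.0124,0.0235,0,0,0,0.0781,1],[0.0124,0.0235,0,0,0,0.0781,1],[0.0124,0.0235,0,0,0,0.0781,1]])

```text
t: 1.2
eef_pos: [0.3746, -0.3902, 0.2534]
tool_rot: [0.0, 0.835, 0.551, 0.0]
contact_force: [0.8, 0.5, 0.5]
gripper_width: 1.001
grasp_force: 0.0
```

Emit:
jog_arm(deltas=[[0.0124,0.0235,0,0,0,0.0781,1],[0.0124,0.0235,0,0,0,0.0781,1],[0.0124,0.0235,0,0,0,0.0781,1],[0.0124,0.0235,0,0,0,0.0781,1],[0.0124,0.0235,0,0,0,0.0781,1],[0.0124,0.0235,0,0,0,0.0781,1],[0.0124,0.0235,0,0,0,0.0781,1],[0.0124,0.0235,0,0,0,0.0781,1],[0.0124,0.0235,0,0,0,0.0781,1],[0.0124,0.0235,0,0,0,0.0781,1]])

```text
t: 2.2
eef_pos: [0.4986, -0.1551, 0.2533]
tool_rot: [-0.0, 0.562, 0.827, 0.0]
contact_force: [0.6, -0.5, -0.2]
gripper_width: 0.996
grasp_force: 0.0
```

```bash
python3 - <<'E'
from station import bot
import cv2
c=bot.read_camera("wrist");cv2.imwrite("pics/w1.png",c['img'][:,:,::-1])
o=bot.get_obs();print(o['t'],o['eef_pos'],o['tool_rot'],o['q'],c['eye'],c['attitude'])
E
```

```text
2.25 [ 0.50075144 -0.15012145  0.25364928] [1.52261785e-04 5.58355473e-01 8.29599923e-01 1.76353679e-03] [ 0.60467777  0.26826754 -0.50815588  1.88976815  0.14849836  1.01916503
  0.41984762] [ 0.47099452 -0.08301709  0.37443807] [0.14895562 0.97088702 0.18547135 0.02812467]
```

View pics/w1.png

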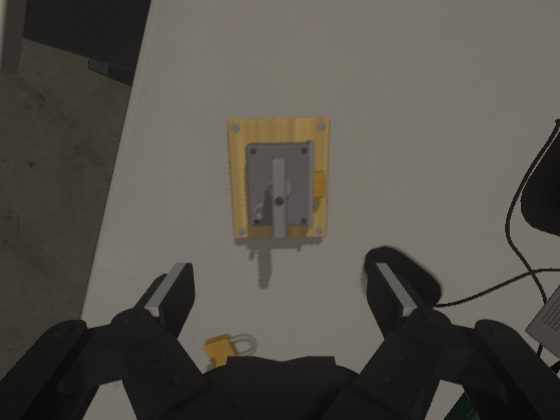

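The wrist view shows the dot at (279,201) and the bar vertical from (279,158) to (279,237). The post is near (259,212). I'll let the arm settle, then measure from two heights.

Emit:
jog_arm(deltas=[[0,0,0,0,0,0,1],[0,0,0,0,0,0,1],[0,0,0,0,0,0,1]])

```text
t: 2.55
eef_pos: [0.4973, -0.158, 0.2531]
tool_rot: [-0.0, 0.566, 0.825, -0.0]
contact_force: [0.2, -0.9, 0.0]
gripper_width: 1.001
grasp_force: 0.0
```

```bash
cat >w.py <<'E'
import sys,pickle
from station import bot
from h import *
n,u,v=sys.argv[1],float(sys.argv[2]),float(sys.argv[3])
c=bot.read_camera("wrist");o=bot.get_obs()
g=cv2.cvtColor(c['img'],cv2.COLOR_RGB2GRAY)
cx,cy=int(u),int(v);r=60
cv2.imwrite(f"pics/{n}.png",cv2.convertScaleAbs(cv2.resize(c['img'][cy-r:cy+r,cx-r:cx+r,::-1],(600,600),interpolation=cv2.INTER_CUBIC),alpha=1.5))
pickle.dump({k:c[k] for k in c},open(f"{n}.pkl","wb"))
print(o['t'],o['eef_pos'],o['tool_rot'],c['eye'])
E
python3 w.py w2 279 200
```

```text
2.6 [ 0.49722915 -0.15810685  0.25318512] [-7.78049200e-05  5.65640413e-01  8.24651951e-01 -2.78135710e-04] [ 0.47032651 -0.08564596  0.37424605]
```

View pics/w2.png

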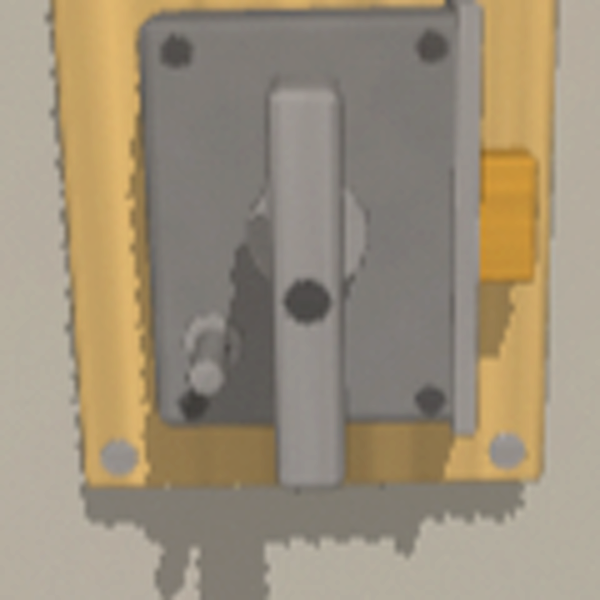

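The dot is at wrist px (280.3,200.2), the bar ends at (279.8,158.4) and (281.2,237), and the post top at (260.4,215.2).

```bash
cat >>h.py <<'E'
E
python3 - <<'E'
import pickle
from h import *
from station import bot
c=pickle.load(open("w2.pkl","rb"));T=bot.read_camera("top")
for z in(.101,):
    a=onz(c,(280.3,200.2),z);L=onz(c,(279.8,158.6),z);e=onz(c,(281.2,236.6),z);d=e-L
    print(a,L,e,np.degrees(np.arctan2(d[1],d[0])),np.linalg.norm(d),(L+e)/2)
p=onz(c,(260.4,215.2),.07);print('post',p,np.degrees(np.arctan2(*(p-a)[[1,0]])),np.linalg.norm((p-a)[:2]))
print(tri(c,(280.3,200.2),T,(346.3,222.9)),tri(c,(260.4,215.2),T,(358.7,229.6)))
S=bot.read_camera("scene");print(tri(c,(280.3,200.2),S,(338.2,179.2)))
E
```

```text
[ 0.49768932 -0.1576049   0.101     ] [ 0.48302147 -0.12099788  0.101     ] [ 0.51203834 -0.19218499  0.101     ] -67.82349639623706 0.07687381971088958 [ 0.4975299  -0.15659143  0.101     ]
post [ 0.48686362 -0.1891758   0.07      ] -108.92691195343356 0.03337540729418078
(array([ 0.49810191, -0.15883598,  0.0959637 ]), np.float64(0.0002561042117030598)) (array([ 0.48579177, -0.18706577,  0.07393812]), np.float64(0.0022302432645439395))
(array([ 0.49856315, -0.15716482,  0.10014039]), np.float64(0.002055293645910286))
```

Emit:
jog_arm(deltas=[[0.0004,0.0008,-0.02,0,0,0.017,1],[0,0,-0.025,0,0,0,1],[0,0,-0.025,0,0,0,1],[0,0,-0.025,0,0,0,1],[0,0,-0.02,0,0,0,1],[0,0,-0.017,0,0,0,1],[0,0,-0.015,0,0,0,1],[0,0,-0.01,0,0,0,1],[0,0,-0.005,0,0,0,1],[0,0,0,0,0,0,1]])

```text
t: 3.7
eef_pos: [0.4979, -0.1564, 0.091]
tool_rot: [-0.0, 0.558, 0.83, -0.0]
contact_force: [0.2, -1.0, 1.0]
gripper_width: 0.999
grasp_force: 0.0
```

Emit:
jog_arm(deltas=[[0,0,0,0,0,0,0.6],[0,0,0,0,0,0,0.4],[0,0,0,0,0,0,0.3],[0,0,0,0,0,0,0.25],[0,0,0,0,0,0,0.2],[0,0,0,0,0,0,0],[0,0,0,0,0,0,0],[0,0,0,0,0,0,0]], newtons=40)

```text
t: 4.5
eef_pos: [0.4968, -0.157, 0.091]
tool_rot: [-0.001, 0.558, 0.83, -0.001]
contact_force: [-4.8, -3.4, 2.3]
gripper_width: 0.151
grasp_force: 43.8
```

Emit:
jog_arm(deltas=[[-0.0008,-0.0004,0,0,0,-0.05,0],[0,0,0,0,0,-0.1,0],[0,0,0,0,0,-0.1,0],[0,0,0,0,0,-0.1,0],[0,0,0,0,0,-0.1,0],[0,0,0,0,0,-0.1,0],[0,0,0,0,0,-0.1,0],[0,0,0,0,0,0,0]], newtons=60)

```text
t: 5.3
eef_pos: [0.4972, -0.157, 0.091]
tool_rot: [0.0, 0.794, 0.608, -0.0]
contact_force: [-1.3, -2.1, -3.3]
gripper_width: 0.155
grasp_force: 61.6
```

Emit:
jog_arm(deltas=[[0,0,0,0,0,-0.1,0],[0,0,0,0,0,-0.1,0],[0,0,0,0,0,-0.1,0],[0,0,0,0,0,-0.1,0],[0,0,0,0,0,-0.1,0],[0,0,0,0,0,-0.1,0],[0,0,0,0,0,-0.09,0],[0,0,0,0,0,0,0],[0,0,0,0,0,0,0]])

```text
t: 6.2
eef_pos: [0.4976, -0.1574, 0.0913]
tool_rot: [0.001, 0.952, 0.306, 0.0]
contact_force: [-0.1, -5.3, -2.8]
gripper_width: 0.157
grasp_force: 61.6
```

```bash
python3 - <<'E'
from station import bot
from h import *
import pickle
c=bot.read_camera("top");i=c['img'][170:290,285:405,::-1]
s=bot.read_camera("scene");j=s['img'][130:250,280:400,::-1]
cv2.imwrite("pics/t3.png",cv2.convertScaleAbs(np.hstack([cv2.resize(k,(400,400),interpolation=cv2.INTER_CUBIC) for k in(i,j)]),alpha=1.4))
o=bot.get_obs();print(o['contact_force'],o['torque'],o['eef_pos'],o['tool_rot'])
E
```

```text
[ 0.23495437 -5.87482809 -3.23581644] [-1.22714338 -0.17564593  0.08606781] [ 0.49763777 -0.15737766  0.09138372] [4.48592789e-04 9.52302605e-01 3.05154731e-01 3.71060316e-04]
```

View pics/t3.png

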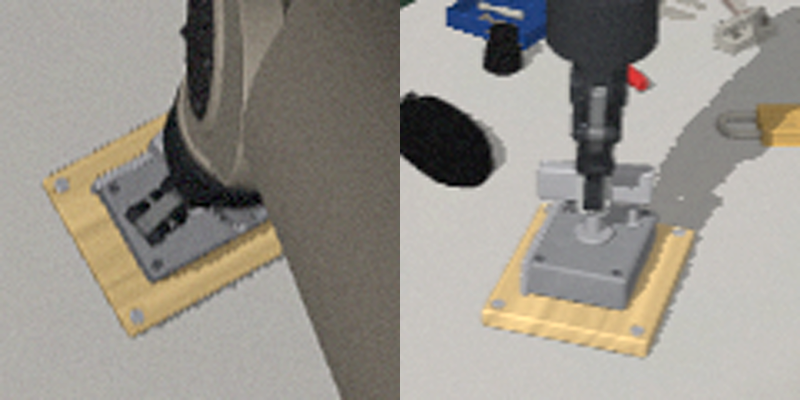

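The scene crop shows the bar gripped, at about (590,180), and swung past the post at (632,215) while still raised. The tool has turned 1.34 rad. Now I press down.

Emit:
jog_arm(deltas=[[0,0,-0.002,0,0,0,0],[0,0,-0.003,0,0,0,0],[0,0,-0.003,0,0,0,0],[0,0,-0.003,0,0,0,0],[0,0,-0.002,0,0,0,0],[0,0,-0.001,0,0,0,0],[0,0,0,0,0,0,0],[0,0,0,0,0,0,0]])

```text
t: 7.1
eef_pos: [0.4977, -0.1574, 0.0778]
tool_rot: [0.0, 0.952, 0.305, 0.0]
contact_force: [-2.1, -5.6, 2.0]
gripper_width: 0.151
grasp_force: 62.6
```

Emit:
jog_arm(deltas=[[0,0,-0.001,0,0,0,0],[0,0,-0.001,0,0,0,0],[0,0,0,0,0,0,0]])

```text
t: 7.4
eef_pos: [0.4978, -0.1574, 0.0775]
tool_rot: [0.001, 0.953, 0.304, 0.0]
contact_force: [-7.3, -4.2, 22.6]
gripper_width: 0.147
grasp_force: 65.7
```

It has reached the bottom (22 N). I'll relieve the load, ease the bar back towards the post, then open.

Emit:
jog_arm(deltas=[[0,0,0.001,0,0,0.05,0],[0,0,0.0005,0,0,0.07,0],[0,0,0,0,0,0.07,0],[0,0,0,0,0,0.05,0],[0,0,0,0,0,0,0]])

```text
t: 7.9
eef_pos: [0.4976, -0.1572, 0.0777]
tool_rot: [0.0, 0.909, 0.417, 0.0]
contact_force: [-3.2, -3.4, 8.1]
gripper_width: 0.153
grasp_force: 63.3
```

Emit:
jog_arm(deltas=[[0,0,0,0,0,0,0.2],[0,0,0,0,0,0,0.3],[0,0,0,0,0,0,0.5],[0,0,0,0,0,0,0.6],[0,0,0,0,0,0,0.6],[0,0,0,0,0,0,0.6]])

```text
t: 8.5
eef_pos: [0.4972, -0.1566, 0.0767]
tool_rot: [-0.0, 0.909, 0.416, -0.0]
contact_force: [0.2, 0.4, 0.6]
gripper_width: 0.601
grasp_force: 0.0
```

Emit:
jog_arm(deltas=[[0,0,0.01,0,0,0,0.6],[0,0,0.02,0,0,0,0.6],[0,0,0.03,0,0,0,0.6],[0,0,0.03,0,0,0,0.6],[0,0,0.03,0,0,0,0.6],[0,0,0.03,0,0,0,0.6],[0,0,0.01,0,0,0,0.6],[0,0,0,0,0,0,0.6],[0,0,0,0,0,0,0.6]])

```text
t: 9.4
eef_pos: [0.4966, -0.1566, 0.236]
tool_rot: [-0.0, 0.909, 0.416, -0.0]
contact_force: [0.5, -0.8, -0.4]
gripper_width: 0.601
grasp_force: 0.0
```

```bash
python3 - <<'E'
from station import bot
from h import *
s=bot.read_camera("scene");j=s['img'][150:250,280:380,::-1]
w=bot.read_camera("wrist")
a=cv2.resize(j,(400,400),interpolation=cv2.INTER_CUBIC);b=cv2.resize(w['img'][130:270,210:350,::-1],(400,400),interpolation=cv2.INTER_CUBIC)
cv2.imwrite("pics/e4.png",cv2.convertScaleAbs(np.hstack([a,b]),alpha=1.4));o=bot.get_obs();print(o['t'],o['eef_pos'],o['contact_force'])
E
```

```text
9.5 [ 0.49626811 -0.15656617  0.23527878] [-0.57502052 -0.53541606 -0.29163644]
```

View pics/e4.png

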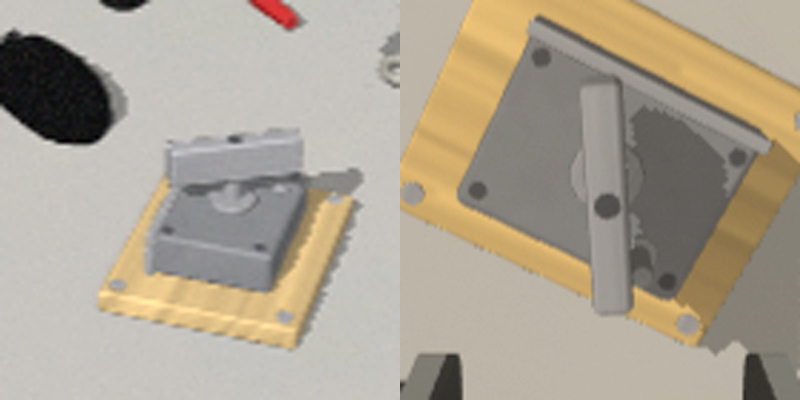

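The bar is down and resting against the post at wrist-crop (642,262). The bolt is no longer visible, and the gripper is clear.

```bash
python3 -c "
from station import bot
print(bot.hand_in())"
```

```text
the job is handed in; nothing more can be done
None
```

The bar-handle latch is on hold-back: in the last picture the bar is down and held by the post with the bolt drawn in. The knob latch was not touched, and I handed the job in at about 9.5 s (no verdict was returned).

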